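Close the spring-loaded sensor housing and hold it shut

ROBOT

A 6-joint arm with a two-finger parallel gripper is mounted at the origin on the work surface. World frame = base frame: x ahead of the robot, y to its left, z up, the work surface at z = 0. Lengths are in m, angles in rad, forces in N, time in s.
With the tool pointing down it reaches from about 0.15 to 0.775 m from the base axis. Payload 6.1 kg.
Tool frame: the origin (TCP) lies midway between the tips of the shut fingers; the grasp point (between the pads) lies 19 mm behind it; z points along the fingers, y is the line along which they close (so a half turn about z gives the same grasp; the last joint's range is limited). The gripper opens to 85 mm and grips with 20 to 120 N. Pads are 22 mm wide; open, the fingers measure 114 mm over their backs; the gripper's body (76 mm by 85 mm) begins 54 mm behind the grasp point. The pads swing forward as they close: fully open they stand 13 mm farther back than shut.
Start: joints at [1.107, 0.126, -0.04, 1.405, 0, 1.571], TCP at [0.235, 0.47, 0.231] pointing down, gripper open.
Joint ranges: [-2.72, 2.72], [-0.95, 1.95], [-1.27, 1.35], [-1.78, 2.02], [-1.46, 1.47], [-3.14, 3.14]. Speed limits (rad/s): [2.39, 2.39, 3.01, 3.14, 3.14, 3.14].

INTERFACE

Orientations are given as a unit quaternion [x, y, z, w].
In Python, from station import robot, grip, kin, sensors, optics, order gives the robot as it stands. The module is installed in compiled form; this text tells all that it offers. Calls block until the motion is done:
- robot.reach(position, orientation): joint-space move of the TCP to a pose.
- robot.move_straight(position, orientation=None, velocity=0.15, guard=None): straight line of the TCP; orientation=None keeps the orientation; velocity is the mean speed in m/s. With guard (N) it stops when the force on the tool has changed by that much, and returns True; else False.
- robot.set_joints(angles): joint-space move.
- grip(opening, effort=None): finger opening in m; effort is the grip in N (None keeps the last); returns when the fingers have stopped.
- robot.pause(seconds).
- kin.ik(position, orientation): joint angles nearest the present ones, or None.
- sensors.get_state(): the state.
- optics.read_camera(name): name is "side" or "top"; returns the picture (384x512x3 uint8, blue, green, red); there is no depth.
- optics.camera_params(name): a dict with "camera_matrix" (3x3 intrinsics, pixels), "R" (3x3) and "t" (3): a world point X has camera coordinates R X + t. Camera axes: x right, y down, z forward; pixel columns grow to the right and rows downward; lengths in m; the calibration is good to about 2 mm. A picture is of the moment at which its call begins. camera_params takes no time and is no camera call.
A pose or a line that the arm cannot do raises robot.IKError and nothing moves.
- order.sign_off(): hands the job in; it is judged then, once.
The state is a dict: "clock": time; "joint_pos": joint angles; "qd": joint speeds; "joint_efforts": joint torques, N m; "eef_pos": TCP position; "tcp_rot": TCP orientation; "wrist_force": force on the tool from outside, world axes, zero at the start; "wrist_torque": the same for the moment, N m; "width": finger opening in m; "grip_force": force on a finger pad.
Only numpy, scipy, OpenCV 4.12 (cv2) and the standard library are available. Lean on these libraries where they do the work, as an engineer would, in place of code of your own. Each camera call takes 0.05 s, during which the arm holds its last target. There are 200 camera calls.

TASK

Assemble the sensor housing on the bench: nest the loose green cup inside the spring-mounted cup of the lower half and let go of it, then fit the blue cover over both dowels and press it down against the spring until it sits flush on both end walls. Finish while still holding the cover pressed fully shut, do not let go at the end, and leave the other things on the bench where they are.

Things in the scene. Friction and masses are not known exactly. Their poses are not given: they have to be found in the camera images.
- base: Fixed lower half of a split housing: aluminium foot 180 x 90 x 12 mm; at its ends along x two black end walls, 22 mm thick, 60 mm wide (y), flat tops (split face) 71 mm above the bench, 104 mm gap between them, open at the +y and -y sides. A dowel stands on each wall 62 mm from the middle; the spring cup sits between. Origin: centre of the underside, at bench height; x along the line of dowels, z up.
- base_split (a point): Point midway between the dowels at the level of the split face (71 mm above the bench); axes as base.
- dowel_a (a point): Tip centre of the steel dowel on the +x side of the base, 101 mm above the bench. Each dowel: 10 mm diameter, 30 mm tall, its top 8 mm tapering to 5 mm diameter.
- dowel_b (a point): Tip centre of the same kind of dowel on the -x side of the base.
- spring_cup (a joint): How far the captive aluminium cup in the middle of the base is pushed down, m: 0 at rest, 0.009 at its stop. Its spring pushes up with 7 N at 0 and 1 N more per mm. Same shape as the loose cup, open side up, rim 58 mm above the bench at rest.
- spring_cup_in (a point): Centre of the inner floor of the spring cup (18 mm below its rim, at rest 40 mm above the bench); moves with it, z up. The loose cup's underside comes to rest here; its rim is then 78 mm above the bench, 7 mm above the split face.
- cup: Loose green cup, open side up on the bench, 38 mm tall, about 60 g: tapered foot, 32 mm diameter at the bottom, 41 mm at 20 mm height, then a straight collar 48 mm diameter (43 inside) from 20 to 38 mm height, to be gripped; nested, the collar stays clear above the spring cup's rim. Origin: centre of its underside, z up.
- cover: Upper half, flat on the bench, right way up, 0.28 kg: blue plate 150 (x) x 60 x 12 mm, two 12.5 mm holes 62 mm from the middle along x (fits either way round), grey grip block 44 (x) x 30 mm from 12 to 46 mm height, steel stub on it to 56 mm. Origin: centre of its underside. On the dowels it rests on the cup's rim 7 mm open; about 8 to 12 N of push shuts it; let go, it springs open.
- socket: Bystander, leave alone: steel drive socket, 28 mm across, 38 mm tall. Origin at its underside or middle.
- collar: Bystander, leave alone: dark steel shaft collar, 40 mm across, 14 mm tall. Origin at its underside or middle.
- weight: Bystander, leave alone: copper test weight with a knob, 44 mm across, 52 mm tall. Origin at its underside or middle.
- driver: Bystander, leave alone: screwdriver lying on the bench. Origin at its underside or middle.
- grease: Bystander, leave alone: small jar with a red cap, 48 mm across, 60 mm tall. Origin at its underside or middle.
- spanner: Bystander, leave alone: open spanner lying on the bench. Origin at its underside or middle.
- gauge: Bystander, leave alone: dark steel gauge block lying flat, 80 x 24 x 10 mm. Origin at its underside or middle.
- seal: Bystander, leave alone: black rubber sealing ring, 60 mm across, 8 mm thick. Origin at its underside or middle.
Not all that is in view belongs to the job. What is shaped like the cup but purple or yellow is not meant.

How it is judged:
On the way, in this order (a step that is already met when the one before it is completed fails the run):
1. the green cup is nested in the spring-mounted cup and let go (horizontal distance between cup and spring_cup_in below 0.003 m and z of cup in the frame of spring_cup_in between -0.002 and 0.002 m and angle between cup's own z axis and vertical below 0.06 rad and contact force between the fingers and cup below 0.2 N), for 0.2 s.
2. the cover is threaded over both dowels (horizontal distance between cover and base_split below 0.003 m and angle between the x axis of cover and the x axis of base, either way round below 0.05 rad and angle between cover's own z axis and vertical below 0.06 rad and z of cover in the frame of base_split below 0.022 m).
At the end, for the whole second after the job is handed in: Green cup nested upright in the spring cup (centred to 3 mm, down to 2 mm); robot holding the cover (over 3 N), at rest, level, on both dowels (centred to 3 mm, in line to 0.05 rad), pressed to within 2 mm of the split face, spring in by over 4 mm (horizontal distance between cup and spring_cup_in below 0.003 m and z of cup in the frame of spring_cup_in between -0.002 and 0.002 m and angle between each of cup, cover's own z axis and vertical below 0.06 rad and horizontal distance between cover and base_split below 0.003 m and angle between the x axis of cover and the x axis of base, either way round below 0.05 rad and z of cover in the frame of base_split between -0.002 and 0.002 m and value of joint spring_cup above 0.004 m and contact force between any of the fingers, the arm and cover above 3 N and linear speed of cover below 0.02 m/s); the arm keeps its last pose, push and grip.
It fails at once if a bystander (socket, collar, weight, driver, grease, spanner, gauge, seal) is moved by more than 30 mm (distance of any of socket, collar, weight, driver, grease, spanner, gauge, seal from where it was at the start of the episode above 0.03 m).
It also fails if it takes over 58 s, if anything falls off the work surface, if the arm or the gripper's body presses on something with over 40 N, if the wrist force passes 120 N, or if a joint passes its speed limit or range.

## Working session

There is one attempt and no reset: what is moved stays moved. The work goes in short steps, each a Python script; the robot and the scene stay as the last script left them, time stands still between calls to the robot, and variables do not carry over. Pictures are saved under pics/ and viewed, at most 10 in all, crops included, and the job is handed in when it is done.

```bash
mkdir -p pics; python3 - <<'E'
from station import optics,sensors
import cv2
for n in("top","side"):
    im=optics.read_camera(n);cv2.imwrite(f"pics/{n}0.png",im)
    p=optics.camera_params(n);print(n,p["camera_matrix"].tolist(),p["R"].round(4).tolist(),p["t"].round(4).tolist(), (-p["R"].T@p["t"]).round(3))
s=sensors.get_state();print(s["clock"],s["tcp_rot"],s["eef_pos"],s["width"])
E
```

```text
top [[415.69031924526803, 0.0, 252.36820508362726], [0.0, 415.69031924526803, 192.46302588866695], [0.0, 0.0, 1.0]] [[-0.0149, -0.9999, -0.0031], [-0.9926, 0.0152, -0.1205], [0.1205, 0.0012, -0.9927]] [0.0217, 0.5792, 1.1994] [0.431 0.011 1.261]
side [[452.2233481084266, 0.0, 254.51726839423046], [0.0, 452.2233481084266, 185.00620824005978], [0.0, 0.0, 1.0]] [[0.7052, -0.7089, 0.0144], [-0.5206, -0.5314, -0.6683], [0.4814, 0.4638, -0.7437]] [-0.3865, 0.366, 1.5015] [-0.26  -0.776  1.367]
0.1 [ 2.29828252e-01  9.73230936e-01 -7.01180517e-04 -1.66622992e-04] [0.23468678 0.46920866 0.23060194] 0.08545883915671731
```

View pics/top0.png

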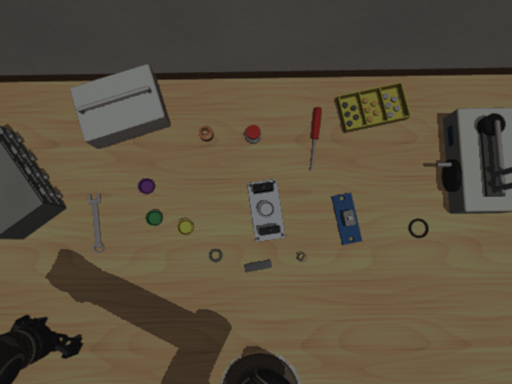

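View pics/side0.png

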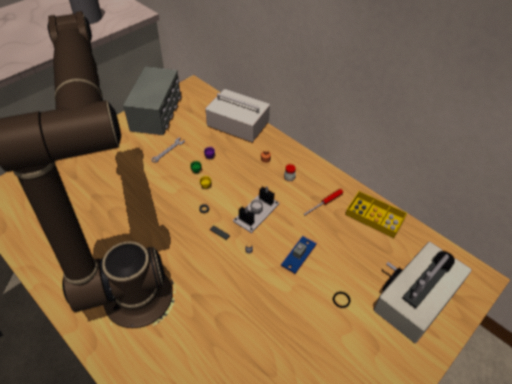

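In the top view the three cup-shaped things are purple at (147,186), green at (154,217) and yellow at (186,227). Green at (154,217) is the one meant. The base is at (266,210) and the blue cover at (347,218). I'll confirm these in one enlarged crop.

```bash
python3 - <<'E'
import cv2,numpy as np
t=cv2.imread("pics/top0.png");s=cv2.imread("pics/side0.png")
a=cv2.resize(t[165:260,130:200],None,fx=4,fy=4,interpolation=3)   # 280x380
b=cv2.resize(t[165:260,240:370],None,fx=4,fy=4,interpolation=3) #520x380
cv2.imwrite("pics/crop1.png",np.hstack([a,b]))
hsv=cv2.cvtColor(t,cv2.COLOR_BGR2HSV)
for n,lo,hi in(("green",(50,80,30),(90,255,255)),("blue",(100,100,40),(125,255,255))):
    m=cv2.inRange(hsv,lo,hi);k,l,st,c=cv2.connectedComponentsWithStats(m)
    for i in range(1,k):
        if st[i,4]>15:
            print(n,st[i],c[i],cv2.minAreaRect(np.argwhere(l==i)[:,::-1].astype(np.float32)))
E
```

```text
green [146 210  16  16 189] [153.64550265 217.24338624] ((153.75, 217.25001525878906), (14.142135620117188, 14.849241256713867), 45.0)
blue [332 194  29  50 685] [345.69051095 218.70072993] ((346.16009521484375, 218.3045196533203), (49.06690979003906, 19.148061752319336), 77.19573211669922)
```

View pics/crop1.png

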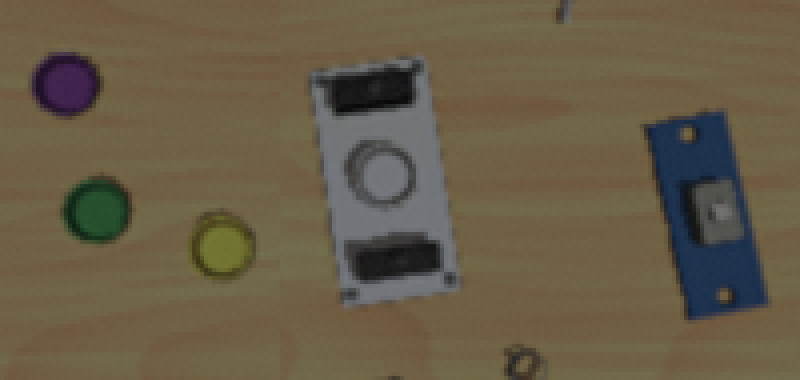

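The crop confirms green at (154,217) is the cup. The base foot is centred near (266,210), and the cover holes are near (341.8,198.2) and (351.2,239). Next is an enlarged side view of the same items.

```bash
python3 - <<'E'
import cv2,numpy as np
s=cv2.imread("pics/side0.png")
a=cv2.resize(s[180:235,228:283],None,fx=8,fy=8,interpolation=3)
b=cv2.resize(s[230:275,277:322],None,fx=8,fy=8,interpolation=3);b=cv2.copyMakeBorder(b,0,80,0,0,0)
cv2.imwrite("pics/crop2.png",cv2.convertScaleAbs(np.hstack([a,b]),alpha=1.5))
hs=cv2.cvtColor(s,cv2.COLOR_BGR2HSV)
m=cv2.inRange(hs,(50,80,30),(90,255,255));k,l,st,c=cv2.connectedComponentsWithStats(m)
for i in range(1,k):
    if st[i,4]>15: print(st[i],c[i])
E
```

```text
[191 162  10  10  73] [195.54794521 166.34246575]
```

View pics/crop2.png

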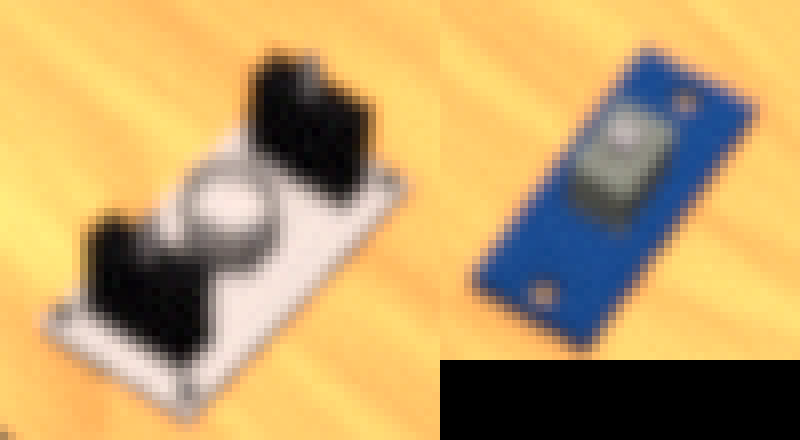

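The side crop shows foot corners at about (234,220), (252,231) and (279,203), and the spring cup rim centre near (257,204.6). The cover holes are near (307.7,242.7) and (289.7,266.7). I'll fit poses from both views.

```bash
cat >h.py <<'E'
import numpy as np
from station import robot,grip,kin,sensors,optics,order
from scipy.spatial.transform import Rotation as Rt
from scipy.optimize import least_squares
def proj(n,X):
    p=optics.camera_params(n);c=np.atleast_2d(X)@np.array(p["R"]).T+p["t"]
    q=c@np.array(p["camera_matrix"]).T;return q[:,:2]/q[:,2:]
def ray(n,uv,z):
    p=optics.camera_params(n);R=np.array(p["R"]);o=-R.T@p["t"]
    d=R.T@np.linalg.solve(p["camera_matrix"],[*uv,1]);return (o+d*(z-o[2])/d[2])[:2]
def fit(obs,x0):   # obs: (cam, local xyz, uv)
    def f(q):
        c,s=np.cos(q[2]),np.sin(q[2]);r=[]
        for n,(x,y,z),uv in obs: r+=list(proj(n,[q[0]+c*x-s*y,q[1]+s*x+c*y,z])[0]-uv)
        return np.array(r)
    o=least_squares(f,x0,loss="soft_l1");return o.x,f(o.x).reshape(-1,2).round(1).tolist()
def down(psi):     # tool down, tool y (closing line) at heading psi
    y=np.array([np.cos(psi),np.sin(psi),0]);z=np.array([0,0,-1.])
    return Rt.from_matrix(np.c_[np.cross(y,z),y,z]).as_quat()
E
python3 - <<'E'
from h import *
T=lambda x,y:(240+(x-280+.5)/4-.5,165+(y+.5)/4-.5)
S=lambda x,y:(228+(x+.5)/8-.5,180+(y+.5)/8-.5)
C=lambda x,y:(277+(x-440+.5)/8-.5,230+(y+.5)/8-.5)
b=[("top",(90,45,12),T(310,72)),("top",(90,-45,12),T(424,57)),("top",(-90,-45,12),T(460,290)),("top",(-90,45,12),T(344,305)),("top",(0,0,58),T(384,174)),
("side",(-90,45,12),S(45,320)),("side",(-90,-45,12),S(190,408)),("side",(90,-45,10),S(410,188)),("side",(0,0,58),S(232,197))]
c=[("top",(75,30,12),T(645,126)),("top",(75,-30,12),T(723,111)),("top",(-75,-30,12),T(768,303)),("top",(-75,30,12),T(688,318)),("top",(62,0,8),T(687,133)),("top",(-62,0,8),T(725,296)),
("side",(75,30,12),C(648,45)),("side",(75,-30,12),C(757,108)),("side",(-75,-30,10),C(585,345)),("side",(-75,30,12),C(472,280)),("side",(62,0,8),C(686,102)),("side",(-62,0,8),C(542,294))]
m=lambda o:[(n,np.array(p)/1000,uv) for n,p,uv in o]
for o in(b,c):
    for cam in("top","side",None): print(cam,*fit([q for q in m(o) if cam in(None,q[0])],[.4,0,.15]))
print("cup",ray("top",(153.7,217.3),.036),ray("side",(195.5,166.3),.03))
for n,u in dict(yellow=(186,227),purple=(147,186)).items(): print(n,ray("top",u,.036))
E
```

```text
top [ 0.52977134 -0.02599429  0.12731504] [[-0.5, -0.3], [0.3, -0.7], [0.3, 0.1], [-0.6, 0.6], [0.4, 0.2]]
side [ 0.52792306 -0.03011937  0.12702596] [[-0.8, 0.2], [-0.0, 1.2], [0.8, -0.5], [0.1, -1.0]]
None [ 0.52961896 -0.02687467  0.13033633] [[-0.3, -0.2], [0.5, -0.7], [0.6, 0.1], [-0.2, 0.7], [0.7, 0.2], [-1.0, -0.5], [-0.2, 0.5], [0.4, -1.2], [-0.2, -1.7]]
top [ 0.50053759 -0.26734332  0.18352765] [[0.1, -0.4], [-0.1, -0.6], [0.0, 0.4], [0.4, 0.6], [-0.1, 0.2], [-0.3, -0.2]]
side [ 0.49774069 -0.27122008  0.17819876] [[-0.4, 0.1], [0.3, 0.1], [0.2, 0.3], [-0.3, -0.5], [0.0, -0.1], [0.1, 0.0]]
None [ 0.49975366 -0.26867535  0.18149143] [[0.6, -0.2], [0.4, -0.3], [0.4, 0.7], [0.8, 0.9], [0.4, 0.4], [0.1, 0.1], [-0.6, -0.6], [0.0, -0.7], [0.1, -0.5], [-0.4, -1.2], [-0.2, -0.8], [0.0, -0.8]]
cup [0.50999535 0.30496199] [0.50534073 0.30081823]
yellow [0.48004022 0.20957659]
purple [0.60346158 0.32618611]
```

```bash
cat >>h.py <<'E'
BASE=np.array([.529,-.028]);BY=.128;COV=np.array([.499,-.269]);CY=.181;CUP=np.array([.508,.303])
def best(xyz,psi):
    q0=np.array(sensors.get_state()["joint_pos"]);L=[]
    for k in(0,np.pi):
        q=kin.ik(xyz,down(psi+k))
        if q is not None: L.append((abs(np.array(q)-q0).max(),psi+k))
    return down(min(L)[1])
def st(msg=""):
    s=sensors.get_state();print(msg,"t",round(s["clock"],2),"p",np.round(s["eef_pos"],4),"w",round(s["width"],4),"F",np.round(s["wrist_force"],1),"T",np.round(s["wrist_torque"],2),"gf",np.round(s["grip_force"],1))
    return s
E
python3 - <<'E'
from h import *
import cv2
q=best([*CUP,.1],BY+np.pi/2)
robot.reach([*CUP,.1],q);st("hover")
print(robot.move_straight([*CUP,.014],velocity=.12,guard=8));st("low")
grip(.03,30);st("gripped")
robot.move_straight([*CUP,.14],velocity=.15);st("lift")
q=best([*BASE,.14],BY+np.pi/2)
robot.reach([*BASE,.14],q);robot.pause(.2);st("over base")
for n in("top","side"): cv2.imwrite(f"pics/{n}1.png",optics.read_camera(n))
s=cv2.imread("pics/side1.png");t=cv2.imread("pics/top1.png")
a=cv2.resize(s[150:235,215:300],None,fx=6,fy=6,interpolation=3);b=cv2.resize(t[165:250,230:275],None,fx=6,fy=6,interpolation=3)
cv2.imwrite("pics/crop3.png",cv2.convertScaleAbs(np.hstack([a,b]),alpha=1.5))
E
```

```text
hover t 1.4 p [0.5078 0.3035 0.1003] w 0.0855 F [0.5 0.7 0.9] T [ 0.01  0.01 -0.06] gf 0.0
False
low t 2.27 p [0.5084 0.3035 0.0148] w 0.0854 F [ 0.7 -0.3  0.4] T [0.02 0.01 0.  ] gf 0.0
gripped t 2.73 p [0.5085 0.3033 0.015 ] w 0.0449 F [-0.7 -0.3  5. ] T [-0.22  0.18 -0.07] gf 30.2
lift t 3.73 p [0.5075 0.3027 0.1388] w 0.045 F [ 0.4 -0.7 -1.4] T [ 0.02 -0.01  0.06] gf 30.7
over base t 5.18 p [ 0.5292 -0.0269  0.1399] w 0.045 F [ 0.1  0.5 -0.6] T [-0.03  0.01 -0.02] gf 30.7
```

View pics/crop3.png

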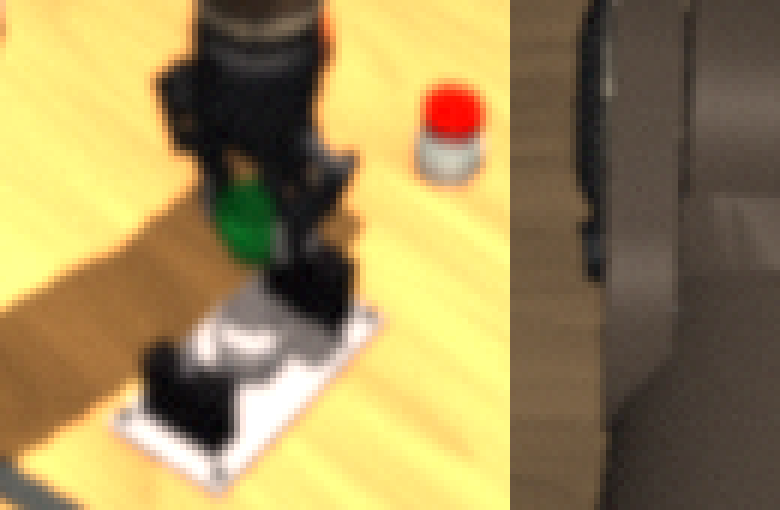

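The side view shows the green cup held between the fingers, about (256,183) full-frame, above the spring cup. The top view is blocked by the arm. The width reads 45 mm instead of 48, so I'll project the expected cup outline to check for tilt.

```bash
python3 - <<'E'
from h import *
import cv2
s=cv2.imread("pics/side1.png")[150:235,215:300];a=cv2.resize(s,None,fx=8,fy=7,interpolation=3);a=cv2.resize(s,None,fx=7,fy=7,interpolation=3)
a=cv2.convertScaleAbs(a,alpha=1.8)
th=np.linspace(0,2*np.pi,40)
def ring(c,z,r,col):
    p=proj("side",np.c_[c[0]+r*np.cos(th),c[1]+r*np.sin(th),0*th+z]);p=((p-[215,150]+.5)*7).astype(np.int32);cv2.polylines(a,[p],True,col,1)
p=[.5292,-.0269];z=.125
for h,r in((0,.016),(.020,.024),(.038,.024)): ring(p,z+h,r,(255,0,255))
ring(BASE,.058,.024,(0,0,255))
m=cv2.inRange(cv2.cvtColor(s,cv2.COLOR_BGR2HSV),(45,90,25),(90,255,255));v,u=np.nonzero(m);print(len(u),u.mean()+215,v.mean()+150,u.min()+215,u.max()+215,v.min()+150,v.max()+150)
print(proj("side",[[*p,z],[*p,z+.02],[*p,z+.038]]))
cv2.imwrite("pics/crop4.png",a)
E
```

```text
111 255.85585585585585 186.32432432432432 251 260 180 194
[[256.5762708  190.81702127]
 [256.67433585 187.17497548]
 [256.76413176 183.84003768]]
```

View pics/crop4.png

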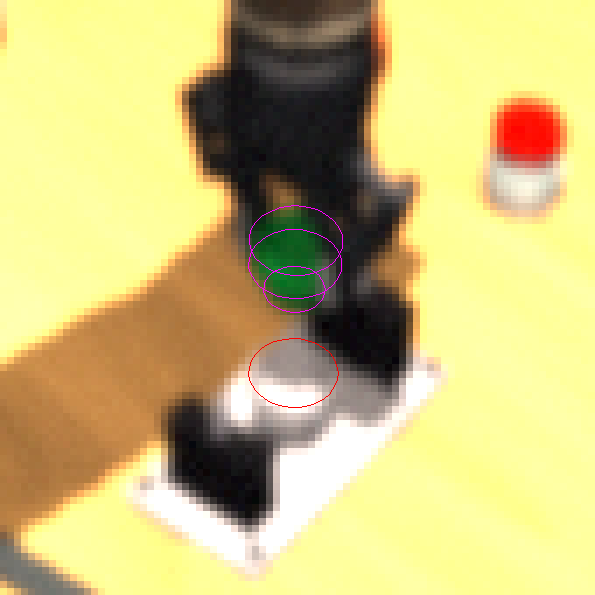

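The cup is upright and centred on the TCP. I'll lower it with a force guard.

```bash
python3 - <<'E'
from h import *
B=[.5284,-.029]
robot.move_straight([*B,.085],velocity=.1);robot.pause(.2);st("pre")
print(robot.move_straight([*B,.053],velocity=.03,guard=5));st("down")
E
```

```text
pre t 6.18 p [ 0.529  -0.029   0.0858] w 0.0448 F [-0.5  0.3 -1.4] T [-0.02 -0.05  0.  ] gf 30.7
True
down t 7.12 p [ 0.5282 -0.0288  0.0549] w 0.0454 F [-0.9 -0.9  7.3] T [0.12 0.22 0.08] gf 34.7
```

Contact came at z=0.0549, which is the expected seat height, with little side force. I'll release, rise clear and look.

```bash
python3 - <<'E'
from h import *
import cv2
grip(.085);robot.pause(.3);st("open")
B=[.5284,-.029]
robot.move_straight([*B,.15],velocity=.15)
q=best([*COV,.14],CY+np.pi/2)
robot.reach([*COV,.14],q);st("over cover")
for n in("top","side"): cv2.imwrite(f"pics/{n}2.png",optics.read_camera(n))
s=cv2.imread("pics/side2.png");t=cv2.imread("pics/top2.png")
a=cv2.resize(s[180:235,228:283],None,fx=7,fy=7,interpolation=3);b=cv2.resize(t[178:242,239:293],None,fx=7,fy=7,interpolation=3)[:385]
cv2.imwrite("pics/crop5.png",cv2.convertScaleAbs(np.hstack([a,b]),alpha=1.7))
for n,im,z in(("top",t,.076),("side",s,.076)):
    m=cv2.inRange(cv2.cvtColor(im,cv2.COLOR_BGR2HSV),(50,80,25),(90,255,255));k,l,S,c=cv2.connectedComponentsWithStats(m)
    for i in range(1,k):
        if S[i,4]>15: print(n,S[i],c[i],ray(n,c[i],z))
E
```

```text
open t 7.89 p [ 0.5274 -0.0288  0.054 ] w 0.0852 F [0.1 0.2 0.9] T [-0.06 -0.   -0.03] gf 0.0
over cover t 9.64 p [ 0.499  -0.2682  0.1396] w 0.0846 F [-0.2 -0.1 -0.2] T [ 0.02  0.   -0.02] gf 0.0
top [259 200  16  16 191] [266.33507853 207.82722513] [ 0.5296222  -0.02628854]
side [252 195  13  13 116] [257.62068966 201.18965517] [ 0.52664542 -0.03611064]
```

View pics/crop5.png

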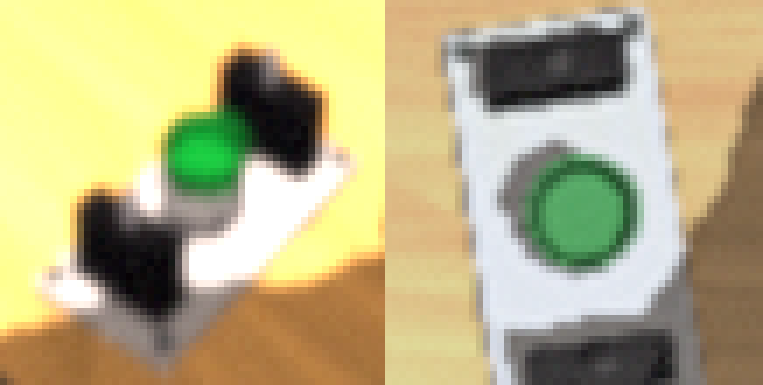

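The cup is nested: top centroid (266.3,207.8) gives (0.5296,-0.0263), which matches the top-view base fit. I'll grip the cover, lift it, carry it over the base and look.

```bash
python3 - <<'E'
from h import *
import cv2
print(robot.move_straight([*COV,.014],velocity=.1,guard=8));st("low")
grip(.015,80);st("gripped")
robot.move_straight([*COV,.16],velocity=.15);st("lift")
q=best([.529,-.028,.16],BY+np.pi/2)
robot.reach([.529,-.028,.16],q);robot.pause(.3);s0=st("over")
y=Rt.from_quat(s0["tcp_rot"]).as_matrix()[:,1];print("heading",np.arctan2(y[1],y[0])%np.pi-np.pi/2)
for n in("top","side"): cv2.imwrite(f"pics/{n}3.png",optics.read_camera(n))
s=cv2.imread("pics/side3.png");t=cv2.imread("pics/top3.png")
a=cv2.resize(s[155:235,220:290],None,fx=6,fy=6,interpolation=3);b=cv2.resize(t[165:245,235:297],None,fx=6,fy=6,interpolation=3)
cv2.imwrite("pics/crop6.png",cv2.convertScaleAbs(np.hstack([a,b]),alpha=1.7))
E
```

```text
False
low t 11.15 p [ 0.4995 -0.2693  0.0147] w 0.0849 F [-0.3  0.2 -0.1] T [-0.01 -0.03 -0.03] gf 0.0
gripped t 11.7 p [ 0.4992 -0.2693  0.0144] w 0.0291 F [-0.6  0.4  4.1] T [-0.03  0.12  0.03] gf 80.0
lift t 12.82 p [ 0.4984 -0.2687  0.1588] w 0.0291 F [ 0.1  1.  -4. ] T [ 0.02 -0.03  0.02] gf 79.1
over t 14.08 p [ 0.529  -0.029   0.1599] w 0.0289 F [ 0.   0.1 -3.1] T [-0.04  0.04 -0.03] gf 79.1
heading 0.12627527768146085
```

View pics/crop6.png

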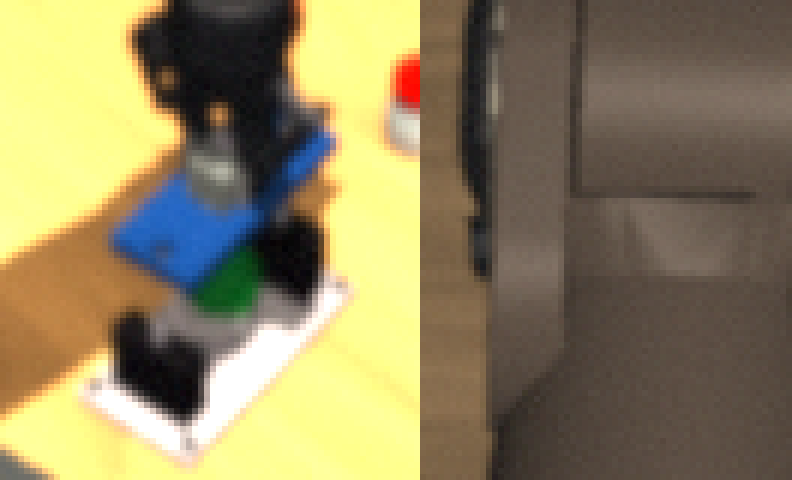

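The side view shows the cover held level over the base. Near hole is at crop (162,248), left corner (110,238), near bottom corner (187,285) and far right corner (333,135). I'll fit the held cover and compare it with the side-view base fit.

```bash
python3 - <<'E'
from h import *
U=lambda x,y:(220+(x+.5)/6-.5,155+(y+.5)/6-.5)
z=.1455
o=[(-.062,0,z+.010,162,248),(-.075,.03,z+.012,109,238),(-.075,-.03,z,187,287),(.075,-.03,z+.010,335,137)]
print(fit([("side",(a,b,c),U(u,v)) for a,b,c,u,v in o],[.53,-.03,.13]))
# base again from this picture: foot corners
f=[(-.09,.045,.012,80,386),(-.09,-.045,.0,188,464),(.09,-.045,.010,352,290)]
print(fit([("side",(a,b,c),U(u,v)) for a,b,c,u,v in f],[.53,-.03,.13]))
E
```

```text
(array([ 0.52894619, -0.02790314,  0.14389011]), [[-0.1, -0.1], [-0.3, -0.5], [0.3, 1.5], [0.2, -0.4]])
(array([ 0.52996441, -0.02620363,  0.12705308]), [[-0.8, -0.0], [-0.0, 0.9], [0.9, -1.1]])
```

```bash
python3 - <<'E'
from h import *
q=sensors.get_state()["tcp_rot"]
B=[.5292,-.028]
robot.move_straight([*B,.122],down(BY+np.pi/2) if np.dot(down(BY+np.pi/2),q)**2>.9 else down(BY-np.pi/2),velocity=.1);robot.pause(.2);st("pre")
print(robot.move_straight([*B,.098],velocity=.02,guard=4));st("down")
E
```

```text
pre t 14.92 p [ 0.5298 -0.028   0.1228] w 0.0288 F [ 0.4  0.3 -3.1] T [ 0.08 -0.03  0.07] gf 79.1
False
down t 16.27 p [ 0.5291 -0.0279  0.098 ] w 0.0288 F [-0.1  1.9 -3. ] T [0.21 0.19 0.08] gf 79.1
```

The cover went over both dowels without resistance. Next I'll press it shut.

```bash
python3 - <<'E'
from h import *
B=[.5291,-.0276]
print(robot.move_straight([*B,.0925],velocity=.03,guard=15));st("rim")
print(robot.move_straight([*B,.083],velocity=.015,guard=28));st("press")
robot.pause(.5);st("hold")
E
```

```text
False
rim t 16.6 p [ 0.5293 -0.0277  0.0925] w 0.0288 F [ 0.5 -0.7 -2.4] T [0.02 0.04 0.02] gf 79.4
False
press t 17.38 p [ 0.5294 -0.0277  0.0854] w 0.0293 F [-6.9  0.6 17.5] T [0.08 1.56 0.07] gf 82.0
hold t 17.88 p [ 0.5294 -0.0277  0.0854] w 0.0285 F [-6.8 -0.3 16.9] T [0.1  1.58 0.05] gf 82.0
```

The press stopped at z=0.0854, which is flush height, with 17 N on the tool. I'll check with one picture.

```bash
python3 - <<'E'
from h import *
import cv2
s=optics.read_camera("side");a=cv2.convertScaleAbs(cv2.resize(s[170:235,222:292],None,fx=8,fy=8,interpolation=3),alpha=1.7)
p0=np.array([.5294,-.0277]);c,sn=np.cos(BY),np.sin(BY)
for zz,col in((.071,(255,0,255)),(.083,(0,0,255))):
    P=proj("side",[[p0[0]+c*x-sn*y,p0[1]+sn*x+c*y,zz] for x,y in((.075,.03),(.075,-.03),(-.075,-.03),(-.075,.03))])
    cv2.polylines(a,[((P-[222,170]+.5)*8).astype(np.int32)],True,col,1)
cv2.imwrite("pics/crop7.png",a)
E
```

```text
(no output)
```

View pics/crop7.png

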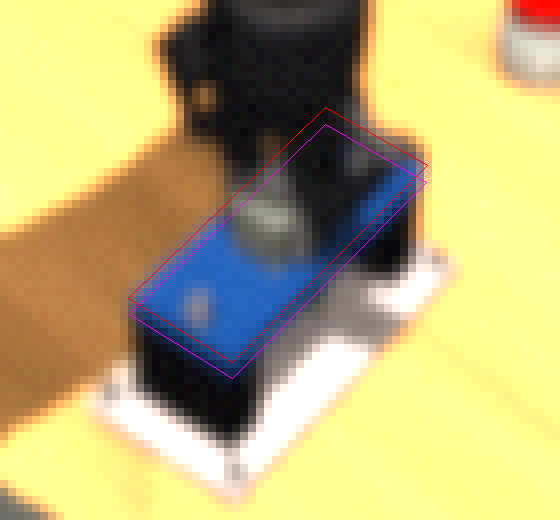

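The picture shows the cover lying flat on both end walls with the dowel showing through the near hole at (195,305). A slightly firmer push will tell whether it is really at a hard stop.

```bash
python3 - <<'E'
from h import *
print(robot.move_straight([.5285,-.0276,.0822],velocity=.01,guard=25));robot.pause(.6);s=st("hold");print(Rt.from_quat(s["tcp_rot"]).as_matrix()[:,2].round(4),np.abs(s["qd"]).max())
E
```

```text
False
hold t 18.78 p [ 0.5294 -0.0277  0.0853] w 0.029 F [-7.2  0.4 20.7] T [0.16 1.63 0.05] gf 82.5
[ 3.8e-03 -3.0e-04 -1.0e+00] 0.002763916582664964
```

The extra push raised the force and moved the cover only 0.1 mm. It is flush, level and still.

```bash
python3 -c "
from station import order
print(order.sign_off())"
```

```text
the job is handed in; nothing more can be done
None
```

I nested the green cup in the spring cup, fitted the blue cover over both dowels, pressed it flush, and handed the job in at about 19 s with the arm still holding it shut; the hand-in gave no verdict.

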